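# Zero the specimen balance and hold its recessed calibration button with a probe

## Task

Get the little specimen balance ready for weighing insects: first turn the black knob on its top until the pointer reads zero (the long mark on the dial) and let go of it. Then take the plain straight-handled probe out of the wooden tool stand, leaving the brush and the spatula in it, and reach its steel tip down through the round hole in the balance's top to press the recessed button all the way down. Finish while still gripping the probe and holding the button down with it, the knob still at zero and the two small clear vials beside the balance left standing where they are.

Things in the scene. Friction and masses are not known exactly. Their poses are not given: they have to be found in the camera images.
- balance: specimen balance, fixed: flat white case 220 x 240 x 50 mm (x, y, z). Origin: centre of its underside, on the table; its front (display) faces its -x, z up. On top, in front: black knob on an aluminium dial (left, x -55 y 60 mm) and the button hole (right, x -55 y -60 mm). On the rear half a glass weighing chamber (x 12 to 98, y -60 to 60 mm), its top 110 mm above the table
- knob_grip (a point): grip point on the knob's vertical axis, 24 mm above the balance's top (74 above the table); turns with the knob, x along the pointer. The knob is a black upright bar 46 mm long (its x), 14 thick, from 6 to 32 mm above the balance's top, on a disc 42 mm wide, over a dial 90 mm wide, 2 mm thick. A white line on one half of the bar's top and on the short nose at that end is the pointer
- zero_knob (a joint): knob angle, rad: 0 with the pointer at the dial's long zero mark, which lies towards the back of the balance (the balance's +x, away from the robot); grows counter-clockwise seen from above; range -1.7 to 1.7, at the start 0.5 to 1.35. Dial marks are 10 degrees apart. Turns with 0.05 N m of friction and stays where it is left
- hole_mouth (a point): centre of the mouth of the button hole, on the balance's top, 50 mm above the table: a round vertical hole of 15 mm diameter with a flat steel bezel ring. The button's top is 18 mm below the mouth when up, 23 mm when fully down
- cal_button (a joint): travel of the recessed button in m: 0 up, 0.005 fully down (a hard stop). It is a flat 13 mm wide plunger at the bottom of the hole that springs back: pressing takes 1 N to start and 5 N to be fully down
- probe: plain straight round wooden handle, 14 mm diameter, 85 mm long, on a blunt steel shank 6 mm diameter, 40 mm long; 125 mm in all, 28 to 52 g. Origin: end of the steel tip; z up along its axis, the handle spans z 40 to 125 mm. Starts upright in any one of the stand's three holes, the handle's shoulder resting on the stand's top, the tip 5 mm above the table
- tool_stand: the wooden tool stand, fixed to the table: a block 170 x 55 x 45 mm (x, y, z) with a row of three through holes of 9 mm diameter along its x axis, at x -55, 0 and 55 mm. Origin: centre of its underside, on the table. It holds the probe, brush and spatula upright
- brush: a brush standing head-up in another hole of the stand: wooden handle with a flat head 24 mm wide (the widest part) and its top 73 mm above the stand's top. Origin: its lower end, 5 mm above the table. To be left in the stand
- spatula: a spatula standing blade-up in the remaining hole of the stand: thin steel neck with a flat 16 mm wide blade, its top 73 mm above the stand's top. Origin: its lower end, 5 mm above the table. To be left in the stand
- vial_a: a clear capped vial, 24 mm in diameter and 55 mm tall, standing loose on the table to the right of the balance. Origin: centre of its underside. To be left alone
- vial_b: another such vial, next to the first, to be left alone

How it is judged:
By the outcome, as a careful person would: the job done as asked, in the order asked, and still so for the second after the job is handed in, while the arm keeps its last pose, push and grip.
It also fails if it takes over 51 s, if anything falls off the work surface, if the arm or the gripper's body presses on something with over 40 N, if the wrist force passes 120 N, or if a joint passes its speed limit or range.

## Robot

A 7-joint arm with a two-finger parallel gripper is mounted at the origin on the work surface. World frame = base frame: x ahead of the robot, y to its left, z up, the work surface at z = 0. Lengths are in m, angles in rad, forces in N, time in s.
With the tool pointing down it reaches from about 0.425 to 1.025 m from the base axis. Payload 9.4 kg.
Tool frame: the origin (TCP) lies at the very end of the fingers, on their centre line; the grasp point (between the pads) lies 19 mm behind it; z points along the fingers, y is the line along which they close (so a half turn about z gives the same grasp; the last joint's range is limited). The gripper opens to 85 mm and grips with 20 to 120 N. Pads are 22 mm wide; open, the fingers measure 114 mm over their backs; the gripper's body (76 mm by 85 mm) begins 54 mm behind the grasp point. The pads swing forward as they close: fully open they stand 13 mm farther back than shut.
Start: joints at [-1.261, 0.599, -0.003, 1.599, 0.002, 0.943, -0.08], TCP at [0.273, 0.671, 0.231] pointing down, gripper open.
Joint ranges: [-2.57, 2.57], [-0.35, 1.97], [-1.29, 1.29], [0.11, 2.56], [-1.05, 4.19], [0.11, 1.86], [-2.63, 2.63]. Speed limits (rad/s): [2.22, 2.22, 3.01, 3.01, 3.14, 3.14, 3.14].

## Interface

Orientations are given as a unit quaternion [x, y, z, w].
In Python, from cell import observe, snapshot, camera_info, sign_off gives the robot as it stands.
- The arm moves only by the tool servo_tool, never from a script. Its argument "motion" is a list of rows, each a list of 3 entries, a list of its own where there are three numbers: the finger opening in cm, from 0 to 8.54, then the shift along the tool's x, y, z in cm, then the turn about the tool's z in rad. In form: [[fingers, [dx, dy, dz], spin], ...]. A call has 1 to 20 rows; each row shifts and turns the commanded pose from where the row before left it, along the tool's axes as they then stand; what a row does not reach is not made up. A row lasts 1/10 s, in which the tool goes at most 50 mm and 8.59 degrees, less where a joint would pass 70% of its speed; a pose out of reach is approached as far as the arm can. A call with a gripper value outside its range is refused whole. The fingers move at their own pace and stop on an object; "newtons" is the grip in N (left out, the last holds). Time passes only in rows, so rows that do not move let the fingers close. It gives the time, the measured TCP pose, the force, the opening and the grip force at its end, in the units of the state.
- observe(): the state, without advancing time (a new reading comes with each control period).
- snapshot(name): name is "scene" or "top" or "wrist"; returns the picture (480x640x3 uint8, red, green, blue); there is no depth.
- camera_info(name): a dict with "fx", "fy", "cx", "cy" (pixels), "origin" and "orientation" of the camera in the world. Camera axes: x right, y down, z forward; pixel columns grow to the right and rows downward; lengths in m; the calibration is good to about 2 mm. The wrist camera is an equidistant fisheye: a pixel r from the principal point sees the ray r / f radians off the axis. A picture is of the moment at which its call begins: read the wrist's pose just before it. camera_info takes no time and is no camera call; for the wrist camera it gives the pose at the moment of the call.
- sign_off(): hands the job in; it is judged then, once.
The state is a dict: "time": time; "joints": joint angles; "qvel": joint speeds; "tau": joint torques, N m; "ee_pos": TCP position; "ee_rot": TCP orientation; "wrist_force": force on the tool from outside, world axes, zero at the start; "torque": the same for the moment, N m; "width": finger opening in m; "grip_force": force on a finger pad.
Only numpy, scipy, OpenCV 4.12 (cv2) and the standard library are available. Lean on these libraries where they do the work, as an engineer would, in place of code of your own. Each camera call takes 0.05 s, during which the arm holds its last target. There are 200 camera calls.

## Working session

There is one attempt and no reset: what is moved stays moved. The work goes in short steps, Python scripts to look and compute and a tool call to move; the robot and the scene stay as the last step left them, time stands still between calls to the robot, and variables do not carry over. Pictures are saved under pics/ and viewed, at most 10 in all, crops included, and the job is handed in when it is done.

Besides the shell and the picture viewer there is one more tool, called by a JSON object that holds its "method" and its "body", one argument or row to a line. servo_tool: Moves the arm, as the interface text tells. Its arguments: {"type":"object","properties":{"motion":{"type":"array"},"newtons":{"type":"number"}},"required":["motion"]}

```bash
mkdir -p pics; ls; python3 - <<'E'
from cell import *
import cv2
print(observe())
for n in("scene","top"):
    print(n,camera_info(n)); cv2.imwrite(f"pics/{n}0.png",snapshot(n)[:,:,::-1])
E
```

```text
pics
{'time': 0.0, 'joints': array([-1.26067985,  0.60014967, -0.00254188,  1.60015014,  0.00180977,
        0.94290211, -0.07980511]), 'qvel': array([ 0.00058863, -0.00148736, -0.00111419, -0.00010915, -0.00066344,
       -0.00056978,  0.00134432]), 'tau': array([-2.34378149e-04, -7.76430345e+01,  1.56475604e+00, -2.58006370e+01,
        1.23525871e-02,  8.92144279e-03,  3.03479328e-05]), 'ee_pos': array([0.27333688, 0.67097532, 0.23039201]), 'ee_rot': array([ 1.92176150e-01,  9.81360118e-01, -7.99880241e-04, -7.74979498e-05]), 'wrist_force': array([ 0.46990829, -0.51862816, -0.58366549]), 'torque': array([ 0.05187925, -0.02771105,  0.03325763]), 'grip_force': 0.0, 'width': 0.08548079065248242}
scene {'fx': 456.7439758933701, 'fy': 456.7439758933701, 'cx': 324.26376836606136, 'cy': 240.26530068828168, 'origin': array([1.17383919, 0.00861862, 0.53718429]), 'orientation': array([ 0.6195968 ,  0.64379634, -0.32074502, -0.31424307])}
top {'fx': 621.5399815361002, 'fy': 621.5399815361002, 'cx': 330.5146915177243, 'cy': 234.2780308027895, 'origin': array([ 0.47180741, -0.0072876 ,  1.12341522]), 'orientation': array([ 0.71214037, -0.70089033,  0.03261554, -0.02334682])}
```

View pics/top0.png

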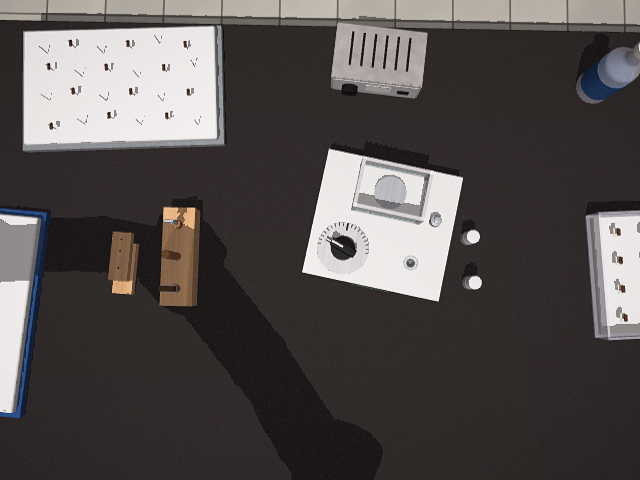

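View pics/scene0.png

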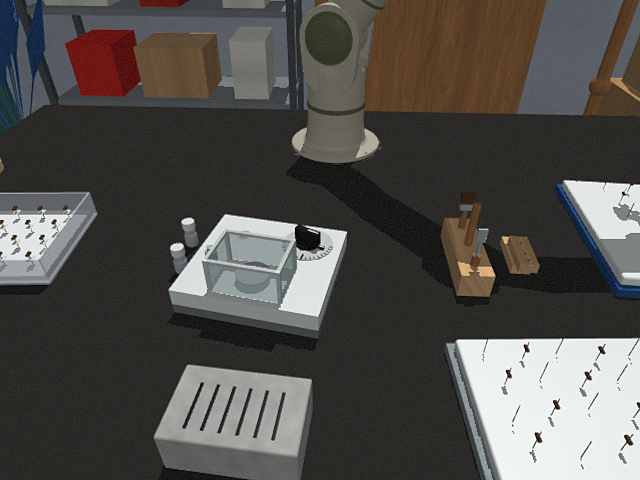

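The top view shows the balance with corners (329,149), (463,177), (439,301) and (303,271). The knob is at about (344,247) with its pointer to the upper left, the hole is at about (410,263), and the vials are at (472,237) and (473,283). The stand is at about (180,256). In the scene view the plain handle is in the middle hole, with the brush nearest the robot and the spatula farthest.

```bash
cat > h.py <<'E'
from cell import *
import cv2, numpy as np
from scipy.spatial.transform import Rotation as R
def rays(n,px):
    c=camera_info(n) if isinstance(n,str) else n; px=np.atleast_2d(px).astype(float)
    d=np.c_[(px[:,0]-c['cx'])/c['fx'],(px[:,1]-c['cy'])/c['fy'],np.ones(len(px))]
    return c['origin'],R.from_quat(c['orientation']).apply(d)
def plane(n,px,z):
    o,d=rays(n,px); return o+d*((z-o[2])/d[:,2])[:,None]
def proj(n,P):
    c=camera_info(n); q=R.from_quat(c['orientation']).inv().apply(np.atleast_2d(P)-c['origin'])
    return np.c_[c['cx']+c['fx']*q[:,0]/q[:,2],c['cy']+c['fy']*q[:,1]/q[:,2]]
E
python3 - <<'E'
from h import *
im=cv2.imread('pics/top0.png')
g=cv2.cvtColor(im,cv2.COLOR_BGR2GRAY); m=(g>100).astype(np.uint8)*255; m[:, :290]=0;m[:,465:]=0;m[:120]=0;m[320:]=0
c=max(cv2.findContours(m,0,2)[0],key=cv2.contourArea)[:,0]
P=plane('top',c,.05)[:,:2]
r=cv2.minAreaRect((P*1000).astype(np.float32)); print('balance',r,cv2.boxPoints(r))
hsv=cv2.cvtColor(im,cv2.COLOR_BGR2HSV)
w=((hsv[...,0]<25)&(hsv[...,1]>60)&(hsv[...,2]>70)).astype(np.uint8)*255; w[:,:150]=0;w[:,210:]=0;w[:190]=0;w[320:]=0
c=max(cv2.findContours(w,0,2)[0],key=cv2.contourArea)[:,0]
r2=cv2.minAreaRect((plane('top',c,.045)[:,:2]*1000).astype(np.float32)); print('stand',r2,cv2.boxPoints(r2))
a=cv2.resize(im[195:315,150:215],None,fx=5,fy=5,interpolation=cv2.INTER_CUBIC)
b=cv2.resize(im[210:285,305:425],None,fx=3.8,fy=3.8*1.0,interpolation=cv2.INTER_CUBIC)
o=np.zeros((600,325+456,3),np.uint8); o[:,:325]=a; o[:b.shape[0],325:325+b.shape[1]]=b
s=cv2.imread('pics/scene0.png')[180:300,430:530]; s=cv2.resize(s,None,fx=2.6,fy=2.6); o[286:286+s.shape[0],325:325+s.shape[1]]=s[:314]
cv2.imwrite('pics/z1.png',o)
E
```

```text
balance ((576.7808227539062, -111.16328430175781), (240.82557678222656, 222.5474853515625), 78.7807846069336) [[ 444.2056    -207.62518  ]
 [ 662.5002    -250.92477  ]
 [ 709.3561     -14.7013855]
 [ 491.06146     28.598206 ]]
stand ((516.3529052734375, 239.96160888671875), (64.07264709472656, 171.59738159179688), 89.7278823852539) [[430.403   208.33313]
 [601.9985  207.51816]
 [602.3028  271.5901 ]
 [430.70734 272.40506]]
```

View pics/z1.png

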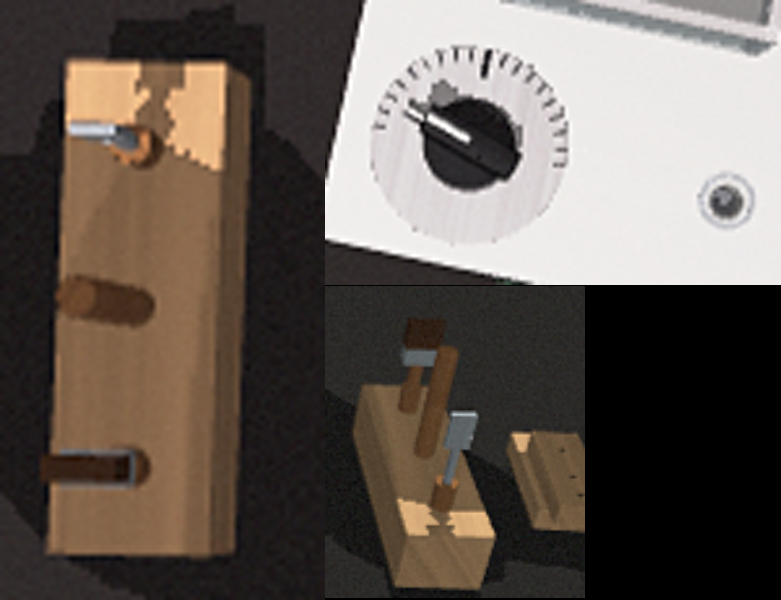

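```bash
python3 - <<'E'
from h import *
f=lambda x,y:(305+(x-325)/3.8-.4,210+y/3.8-.4)
dial,mark=plane('top',[f(469,144.5),f(487,64)],.052)
hole=plane('top',[f(726,200)],.05)[0]
print('dial',dial,'hole',hole)
p=plane('top',[f(412,105),f(470,140),f(519,162)],.08);d=p[1]-p[0];print('knobtop',p,np.degrees(np.arctan2(*(p[0]-p[2])[1::-1])),'line',np.degrees(np.arctan2(-d[1],-d[0])))
e=mark-dial; print('zero dir',np.degrees(np.arctan2(e[1],e[0])))
A=R.from_euler('z',-11.2,degrees=True)
h=dial-hole; print('sep',np.linalg.norm(h[:2]),'yaw',np.degrees(np.arctan2(h[1],h[0]))-90)
c=np.array([.5768,-.1112,.05]); print('from rect',c+A.apply([-.055,.06,0]),c+A.apply([-.055,-.06,0]))
print('probe top',plane('top',[(165.5,254.2)],.13),'base',plane('top',[(178,256.2)],.045))
print('tips', plane('top',[(173,223),(176,288.5)],.045))
print('scenecheck',proj('scene',[[.517,.245,.13],[.517,.245,.045],[*hole[:2],.05],[*dial[:2],.082]]))
print(R.from_quat(observe()['ee_rot']).as_matrix().round(3))
print('vials',plane('top',[(472.5,236),(474.5,282)],.055))
E
```

```text
dial [ 0.53413694 -0.04173151  0.052     ] hole [ 0.51085204 -0.15914111  0.05      ]
knobtop [[ 0.54962175 -0.01533131  0.08      ]
 [ 0.53450973 -0.04124647  0.08      ]
 [ 0.52511288 -0.06306579  0.08      ]] 62.822144968860236 line 59.752067811114394
zero dir -11.790794069586443
sep 0.11969628131600951 yaw -11.21745153977237
from rect [ 0.53450153 -0.0416598   0.05      ] [ 0.51119341 -0.15937442  0.05      ]
probe top [[0.51454676 0.24275384 0.13      ]] base [[0.51508854 0.24247709 0.045     ]]
tips [[0.57261697 0.2531347  0.045     ]
 [0.45939007 0.24397982 0.045     ]]
scenecheck [[477.32701715 205.22233791]
 [467.45975155 245.62745046]
 [242.39793525 235.40351935]
 [306.02979268 230.10283208]]
[[-0.926  0.377 -0.   ]
 [ 0.377  0.926 -0.001]
 [-0.    -0.001 -1.   ]]
vials [[ 0.55773543 -0.26626342  0.055     ]
 [ 0.47844791 -0.26949754  0.055     ]]
```

The two measurements agree: the balance yaw is -11.2°, the knob is at (0.534, -0.042), the hole at (0.511, -0.159) and the probe at (0.515, 0.2425). The knob is at about +1.27 rad. I'll move above the knob.

{"method": "servo_tool", "body": {
  "motion": [
    [5,[-2.55,-2.81,0],0],
    [5,[-2.55,-2.81,0],0],
    [5,[-2.55,-2.81,0],0],
    [5,[-2.55,-2.81,0],0],
    [5,[-2.55,-2.81,0],0],
    [5,[-2.55,-2.81,0],0],
    [5,[-2.55,-2.81,0],0],
    [5,[-2.55,-2.81,0],0],
    [5,[-2.55,-2.81,0],0],
    [5,[-2.55,-2.81,0],0],
    [5,[-2.55,-2.81,0],0],
    [5,[-2.55,-2.81,0],0],
    [5,[-2.55,-2.81,0],0],
    [5,[-2.55,-2.81,0],0],
    [5,[-2.55,-2.81,0],0],
    [5,[-2.55,-2.81,0],0],
    [5,[-2.55,-2.81,0],0],
    [5,[-2.55,-2.81,0],0],
    [5,[-2.55,-2.81,0],0],
    [5,[-2.55,-2.81,0],0]
  ]
}}

```text
time: 2.1
ee_pos: [0.534, -0.043, 0.2312]
ee_rot: [0.192, 0.981, -0.0, -0.0]
wrist_force: [0.3, 1.2, 1.3]
width: 0.0501
grip_force: 0.0
```

{"method": "servo_tool", "body": {
  "motion": [
    [5,[0,0,0],0.139],
    [5,[0,0,0],0.139],
    [5,[0,0,0],0.139],
    [5,[0,0,0],0.139],
    [5,[0,0,0],0.139],
    [5,[0,0,0],0.139],
    [5,[0,0,0],0.139],
    [5,[0,0,0],0.139],
    [5,[0,0,0],0.139],
    [5,[0,0,0],0.139],
    [5,[0,0,0],0.139],
    [5,[0,0,0],0.139],
    [5,[0,0,0],0]
  ]
}}

```text
time: 3.4
ee_pos: [0.5337, -0.0412, 0.231]
ee_rot: [0.856, 0.516, -0.0, 0.0]
wrist_force: [-0.5, -0.3, 0.4]
width: 0.0503
grip_force: 0.0
```

```bash
cat >> h.py <<'E'
def to(x,y,z,yaw=None):
    "remaining tool-frame shift in cm and spin; yaw = wanted world angle of tool y, deg"
    s=observe();M=R.from_quat(s['ee_rot']).as_matrix();d=np.array([x,y,z])-s['ee_pos']
    a=np.degrees(np.arctan2(M[1,1],M[0,1]))
    print('t',s['time'],'pos',s['ee_pos'].round(4),'yaw',a.round(2),'tilt',M[:2,2].round(4),'F',s['wrist_force'].round(2),'w',s['width'].round(4),'g',round(s['grip_force'],1),'j7',s['joints'][6].round(2))
    print('shift cm',(M.T@d*100).round(2),'spin',None if yaw is None else round(np.radians((a-yaw+90)%180-90),3))
E
python3 - <<'E'
from h import *
to(.5343,-.0417,.060,-28)
E
```

```text
Traceback (most recent call last):
  File "h.py", line 17, in to
    print('t',s['time'],'pos',s['ee_pos'].round(4),'yaw',a.round(2),'tilt',M[:2,2].round(4),'F',s['wrist_force'].round(2),'w',s['width'].round(4),'g',round(s['grip_force'],1),'j7',s['joints'][6].round(2))
                                                                                                                              ^^^^^^^^^^^^^^^^
AttributeError: 'float' object has no attribute 'round'
```

{"method": "servo_tool", "body": {
  "motion": [
    [5,[0,0,2],0],
    [5,[0,0,2],0],
    [5,[0,0,2],0],
    [5,[0,0,2],0],
    [5,[0,0,2],0],
    [5,[0,0,2],0],
    [5,[0,0,2],0],
    [5,[0,0,1],0],
    [5,[0,0,1],0],
    [5,[0,0,0.9],0],
    [5,[0,0,0],0],
    [5,[0,0,0],0]
  ]
}}

```text
time: 4.6
ee_pos: [0.534, -0.0415, 0.0625]
ee_rot: [0.856, 0.517, 0.0, 0.0]
wrist_force: [0.3, 0.5, -0.5]
width: 0.0501
grip_force: 0.0
```

```bash
sed -i "s/s\['width'\].round(4)/round(s['width'],4)/" h.py
python3 - <<'E'
from h import *
to(.5343,-.0417,.061,-28)
cv2.imwrite('pics/w1.png',snapshot('wrist')[:,:,::-1])
E
```

```text
t 4.6 pos [ 0.534  -0.0415  0.0625] yaw -27.72 tilt [0.0003 0.    ] F [ 0.29  0.47 -0.47] w 0.0501 g 0.0 j7 0.01
shift cm [-0.    0.04  0.15] spin 0.005
```

View pics/w1.png

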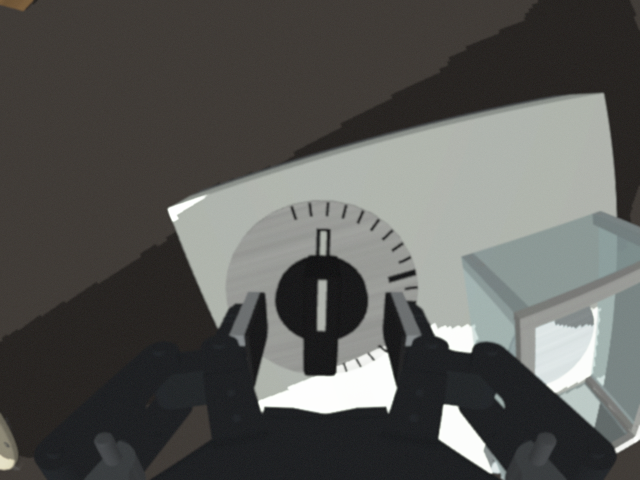

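The bar is upright in the picture, centred between the fingers and parallel to the pads. The pointer is at (323,240) and the long zero mark at (402,276). I'll grip it and turn it.

{"method": "servo_tool", "body": {
  "motion": [
    [1,[0,0,0.1],0],
    [0,[0,0,0],0],
    [0,[0,0,0],0],
    [0,[0,0,0],0],
    [0,[0,0,0],0],
    [0,[0,0,0],0]
  ],
  "newtons": 40
}}

```text
time: 5.25
ee_pos: [0.5327, -0.0408, 0.0617]
ee_rot: [0.856, 0.517, -0.0, -0.001]
wrist_force: [-4.6, 2.2, 7.4]
width: 0.0133
grip_force: 39.4
```

{"method": "servo_tool", "body": {
  "motion": [
    [0,[0,0,0],0.08],
    [0,[0,0,0],0.08],
    [0,[0,0,0],0.08],
    [0,[0,0,0],0.08],
    [0,[0,0,0],0.08],
    [0,[0,0,0],0.08],
    [0,[0,0,0],0.08],
    [0,[0,0,0],0.08],
    [0,[0,0,0],0.08],
    [0,[0,0,0],0.08],
    [0,[0,0,0],0.08],
    [0,[0,0,0],0.08],
    [0,[0,0,0],0.08],
    [0,[0,0,0],0.08],
    [0,[0,0,0],0.08],
    [0,[0,0,0],0.08],
    [0,[0,0,0],0],
    [0,[0,0,0],0],
    [0,[0,0,0],0]
  ]
}}

```text
time: 7.15
ee_pos: [0.5327, -0.0408, 0.0617]
ee_rot: [0.995, -0.096, -0.001, -0.001]
wrist_force: [-4.6, 1.8, 8.4]
width: 0.013
grip_force: 39.8
```

```bash
python3 - <<'E'
from h import *
to(.5343,-.0417,.061,-101.2)
cv2.imwrite('pics/w2.png',snapshot('wrist')[:,:,::-1])
E
```

```text
t 7.15 pos [ 0.5327 -0.0408  0.0617] yaw -101.05 tilt [-0.0014  0.0015] F [-4.63  1.85  8.41] w 0.013 g 39.8 j7 -0.83
shift cm [0.18 0.05 0.07] spin 0.003
```

View pics/w2.png

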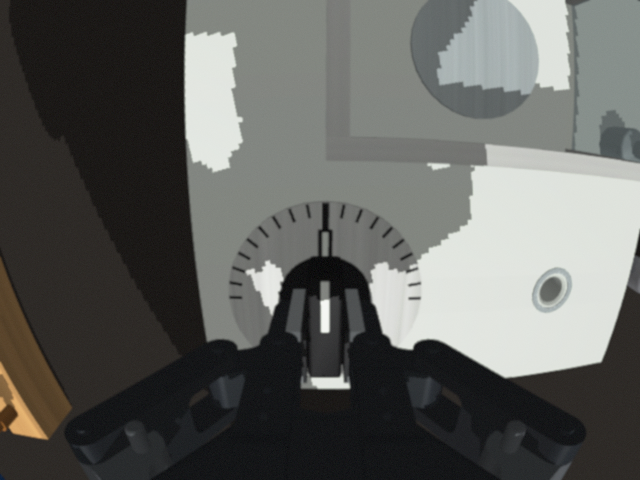

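The pointer nose at (325,243) lines up with the long mark at (326,215), so the knob reads zero. I'll release it and rise.

{"method": "servo_tool", "body": {
  "motion": [
    [2,[0,0,0],0],
    [3.5,[0,0,0],0],
    [5,[0,0,0],0],
    [5,[0,0,0],0],
    [5,[0,0,-1],0],
    [5,[0,0,-2],0],
    [5,[0,0,-2],0],
    [5,[0,0,-2],0],
    [5,[0,0,-3],0],
    [5,[0,0,-3],0],
    [5,[0,0,-2],0],
    [5,[0,0,0],-0.1],
    [5,[0,0,0],-0.093],
    [5,[0,0,0],0]
  ]
}}

```text
time: 8.6
ee_pos: [0.5337, -0.0415, 0.2122]
ee_rot: [1.0, 0.0, 0.0, -0.0]
wrist_force: [-0.7, 0.3, 0.1]
width: 0.05
grip_force: 0.0
```

```bash
python3 - <<'E'
from h import *
to(.515,.2425,.21,-90)
E
```

```text
t 8.6 pos [ 0.5337 -0.0415  0.2122] yaw -89.94 tilt [0.0009 0.0006] F [-0.71  0.3   0.1 ] w 0.05 g 0.0 j7 -0.94
shift cm [ -1.85 -28.4    0.23] spin 0.001
```

{"method": "servo_tool", "body": {
  "motion": [
    [5,[-0.185,-2.84,0],0],
    [5,[-0.185,-2.84,0],0],
    [5,[-0.185,-2.84,0],0],
    [5,[-0.185,-2.84,0],0],
    [5,[-0.185,-2.84,0],0],
    [5,[-0.185,-2.84,0],0],
    [5,[-0.185,-2.84,0],0],
    [5,[-0.185,-2.84,0],0],
    [5,[-0.185,-2.84,0],0],
    [5,[-0.185,-2.84,0],0],
    [5,[0,0,0],0],
    [5,[0,0,0],0]
  ]
}}

```text
time: 9.8
ee_pos: [0.5151, 0.2428, 0.2112]
ee_rot: [1.0, -0.0, -0.0, 0.0]
wrist_force: [-0.2, -0.8, 0.4]
width: 0.0503
grip_force: 0.0
```

```bash
python3 - <<'E'
from h import *
to(.515,.2425,.075,-90)
w=snapshot('wrist')[:,:,::-1]; t=snapshot('top')[:,:,::-1]
b=cv2.resize(t[210:285,305:425],None,fx=2.6,fy=2.6,interpolation=cv2.INTER_CUBIC)
o=np.zeros((480,800,3),np.uint8); o[:,:480]=w[:,80:560]; o[:195,480:480+312]=b
cv2.imwrite('pics/w3.png',o)
E
```

```text
t 9.8 pos [0.5151 0.2428 0.2112] yaw -90.06 tilt [-0.0002 -0.0009] F [-0.16 -0.78  0.41] w 0.0503 g 0.0 j7 -1.41
shift cm [-1.000e-02  1.000e-02  1.362e+01] spin -0.001
```

View pics/w3.png

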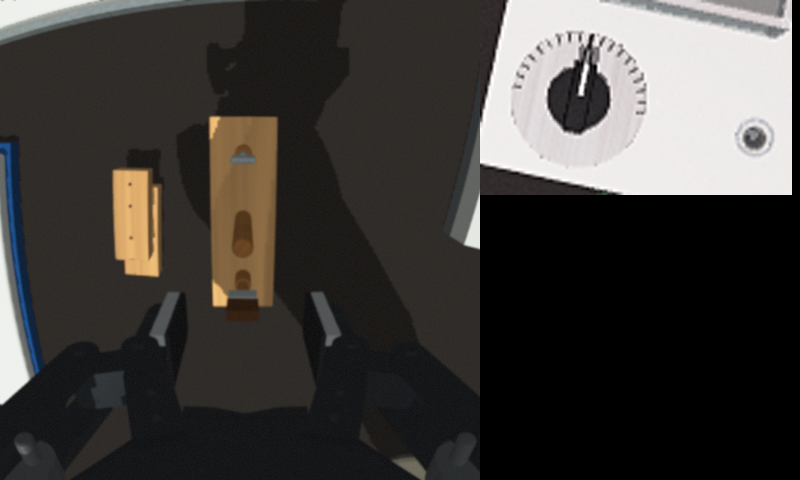

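The knob reads zero in the top view: its white line points at the long mark. The probe at (242,248) is centred between the fingers. I'll descend and grip it.

{"method": "servo_tool", "body": {
  "motion": [
    [5,[0,0,1.6],0],
    [5,[0,0,2],0],
    [5,[0,0,2],0],
    [5,[0,0,2],0],
    [5,[0,0,2],0],
    [5,[0,0,2],0],
    [5,[0,0,1],0],
    [5,[0,0,1],0],
    [5,[0,0,0],0],
    [3,[0,0,0],0],
    [0,[0,0,0],0],
    [0,[0,0,0],0],
    [0,[0,0,0],0],
    [0,[0,0,0],0],
    [0,[0,0,0],0],
    [0,[0,0,0],0]
  ],
  "newtons": 60
}}

```text
time: 11.5
ee_pos: [0.5157, 0.243, 0.0758]
ee_rot: [1.0, 0.0, 0.0, -0.0]
wrist_force: [0.6, 1.6, 6.6]
width: 0.0124
grip_force: 58.6
```

{"method": "servo_tool", "body": {
  "motion": [
    [0,[0,0,-0.5],0],
    [0,[0,0,-1],0],
    [0,[0,0,-1],0],
    [0,[0,0,-1],0],
    [0,[0,0,-1],0],
    [0,[0,0,-1],0],
    [0,[0,0,-1],0],
    [0,[0,0,-1],0],
    [0,[0,0,-1],0],
    [0,[0,0,-1],0],
    [0,[0,0,-1],0],
    [0,[0,0,-1],0],
    [0,[0,0,-1],0],
    [0,[0,0,-1],0],
    [0,[0,0,0],0],
    [0,[0,0,0],0]
  ]
}}

```text
time: 13.1
ee_pos: [0.5153, 0.2428, 0.2104]
ee_rot: [1.0, 0.0, 0.0, -0.0]
wrist_force: [-0.2, 0.0, -0.2]
width: 0.0125
grip_force: 58.7
```

```bash
python3 - <<'E'
from h import *
to(.511,-.1593,.20,-90)
w=snapshot('wrist')[:,:,::-1]; t=snapshot('scene')[:,:,::-1]
b=cv2.resize(t[80:300,400:550],None,fx=2.1,fy=2.1,interpolation=cv2.INTER_CUBIC)
o=np.zeros((480,800,3),np.uint8); o[:,:480]=w[:,80:560]; o[:b.shape[0],480:480+b.shape[1]]=b
cv2.imwrite('pics/w4.png',o)
E
```

```text
t 13.1 pos [0.5153 0.2428 0.2104] yaw -89.99 tilt [0.0002 0.0003] F [-0.23  0.01 -0.23] w 0.0125 g 58.7 j7 -1.4
shift cm [-0.44 40.21  1.03] spin 0.0
```

View pics/w4.png

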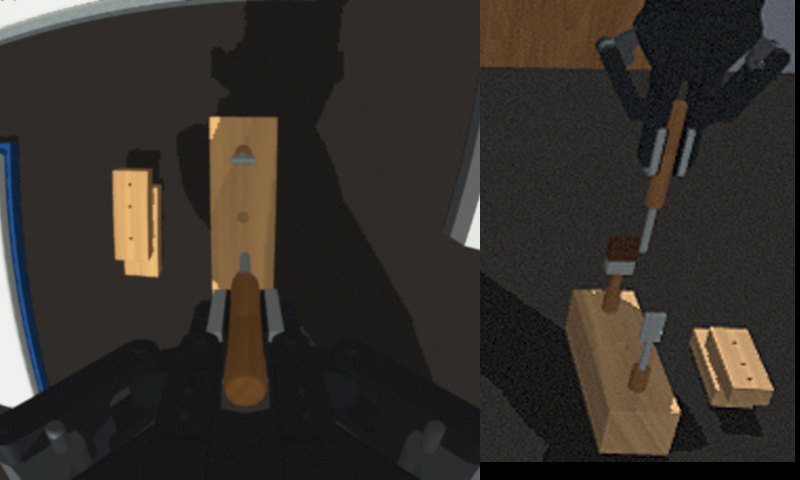

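The probe is gripped and clear of the stand, its tip at about (244,255) in the left panel. The brush and spatula are still in the stand. I'll carry the probe over the hole.

{"method": "servo_tool", "body": {
  "motion": [
    [0,[-0.02,1,0],0],
    [0,[-0.02,2,0],0],
    [0,[-0.02,2,0],0],
    [0,[-0.02,2,0],0],
    [0,[-0.02,2,0],0],
    [0,[-0.02,2,0],0],
    [0,[-0.02,2,0],0],
    [0,[-0.02,2,0],0],
    [0,[-0.02,2,0],0],
    [0,[-0.02,2,0],0],
    [0,[-0.02,2,0],0],
    [0,[-0.02,2,0],0],
    [0,[-0.02,2,0],0],
    [0,[-0.02,2,0],0],
    [0,[-0.02,2,0],0],
    [0,[-0.02,2,0],0],
    [0,[-0.02,2,0],0],
    [0,[-0.02,2,0],0],
    [0,[-0.02,2,0],0],
    [0,[-0.02,2,0],0]
  ]
}}

```text
time: 15.2
ee_pos: [0.5105, -0.1489, 0.2101]
ee_rot: [1.0, -0.0, -0.0, 0.0]
wrist_force: [0.1, 0.5, -0.5]
width: 0.0123
grip_force: 58.7
```

{"method": "servo_tool", "body": {
  "motion": [
    [0,[-0.02,1.2,0],0],
    [0,[0,0,2],0],
    [0,[0,0,2],0],
    [0,[0,0,2],0],
    [0,[0,0,0],0],
    [0,[0,0,0],0],
    [0,[0,0,0],0]
  ]
}}

```text
time: 15.9
ee_pos: [0.5114, -0.1598, 0.1511]
ee_rot: [1.0, -0.0, 0.0, 0.0]
wrist_force: [-0.0, 0.2, -0.8]
width: 0.0121
grip_force: 58.7
```

```bash
python3 - <<'E'
from h import *
to(.511,-.1593,.10,-90)
c=camera_info('wrist');s=observe()
w=snapshot('wrist')[:,:,::-1]; t=snapshot('scene')[:,:,::-1]
cv2.imwrite('pics/w5raw.png',w)
def fproj(P):
    q=R.from_quat(c['orientation']).inv().apply(np.atleast_2d(P)-c['origin']);n=np.hypot(q[:,0],q[:,1]);r=np.arctan2(n,q[:,2])
    return np.c_[c['cx']+c['fx']*r*q[:,0]/n,c['cy']+c['fy']*r*q[:,1]/n]
p=s['ee_pos']
for n,P in [('tip',p-[0,0,.0708]),('top',p+[0,0,.054]),('hole',[.511,-.1593,.05])]: print(n,fproj(P),'scene',proj('scene',P))
print(c)
np.save('c.npy',c,allow_pickle=True)
o=np.zeros((500,800,3),np.uint8); o[:,:500]=cv2.resize(w[230:430,220:420],None,fx=2.5,fy=2.5,interpolation=cv2.INTER_CUBIC)
o[:450,500:]=cv2.resize(t[120:270,190:290],None,fx=3,fy=3,interpolation=cv2.INTER_CUBIC)
cv2.imwrite('pics/w5.png',o)
E
```

```text
t 15.9 pos [ 0.5114 -0.1598  0.1511] yaw -90.02 tilt [ 0.0009 -0.0004] F [-0.03  0.22 -0.8 ] w 0.0121 g 58.7 j7 -0.64
shift cm [-0.04 -0.05  5.11] spin -0.0
tip [[324.52758523 254.72968666]] scene [[240.28943991 221.71646918]]
top [[323.88466168 393.25933342]] scene [[232.31882552 157.47520155]]
hole [[323.93551141 240.29374164]] scene [[242.29594303 235.44927836]]
{'fx': 371.64829954431775, 'fy': 371.64829954431775, 'cx': 324.8289643920039, 'cy': 238.58710452102622, 'origin': array([ 0.58744268, -0.16003616,  0.29231658]), 'orientation': array([ 0.6994994 , -0.69872904, -0.10625136,  0.10577791])}
```

View pics/w5.png

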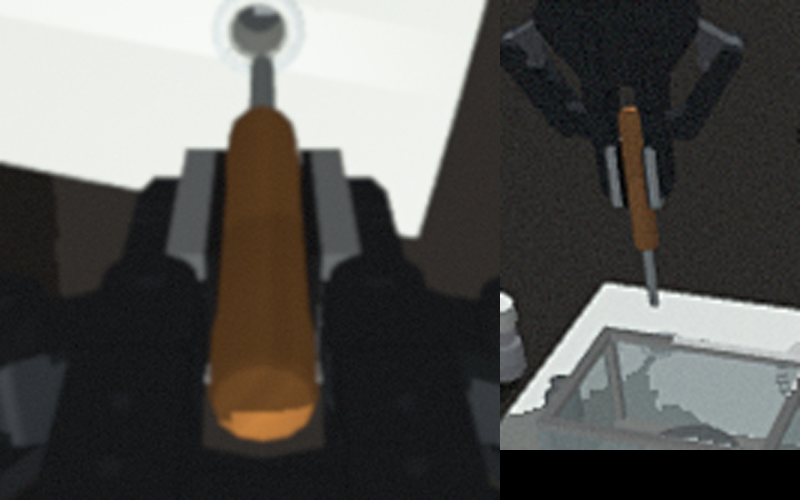

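In the picture the tip is at (262,58) and the hole at (259,28). Both are within about 1 mm of their predicted positions, so the tip is lined up. I'll descend into the hole.

{"method": "servo_tool", "body": {
  "motion": [
    [0,[-0.05,-0.05,0.5],0],
    [0,[0,0,1],0],
    [0,[0,0,1],0],
    [0,[0,0,0.5],0],
    [0,[0,0,0.5],0],
    [0,[0,0,0.5],0],
    [0,[0,0,0.5],0],
    [0,[0,0,0],0],
    [0,[0,0,0],0]
  ]
}}

```text
time: 16.9
ee_pos: [0.5106, -0.159, 0.1053]
ee_rot: [1.0, -0.0, -0.0, 0.0]
wrist_force: [-0.4, 0.1, -0.1]
width: 0.0125
grip_force: 58.7
```

{"method": "servo_tool", "body": {
  "motion": [
    [0,[0,0,0.2],0],
    [0,[0,0,0.2],0],
    [0,[0,0,0.2],0],
    [0,[0,0,0],0],
    [0,[0,0,0],0],
    [0,[0,0,0],0]
  ]
}}

```text
time: 17.5
ee_pos: [0.5108, -0.159, 0.0995]
ee_rot: [1.0, -0.0, 0.0, 0.0]
wrist_force: [0.2, -0.0, 2.6]
width: 0.0123
grip_force: 59.1
```

{"method": "servo_tool", "body": {
  "motion": [
    [0,[0,0,0.1],0],
    [0,[0,0,0.1],0],
    [0,[0,0,0],0],
    [0,[0,0,0],0],
    [0,[0,0,0],0]
  ]
}}

```text
time: 18.0
ee_pos: [0.5109, -0.159, 0.0976]
ee_rot: [1.0, -0.0, 0.0, -0.0]
wrist_force: [-0.4, 0.6, 7.6]
width: 0.0127
grip_force: 59.6
```

{"method": "servo_tool", "body": {
  "motion": [
    [0,[0,0,0.1],0],
    [0,[0,0,0.1],0],
    [0,[0,0,0],0],
    [0,[0,0,0],0],
    [0,[0,0,0],0]
  ]
}}

```text
time: 18.5
ee_pos: [0.5113, -0.1592, 0.0968]
ee_rot: [1.0, -0.0, 0.001, -0.0]
wrist_force: [-2.5, 1.9, 25.5]
width: 0.0123
grip_force: 61.7
```

The button hit its hard stop, with force rising steeply past 5 N. I'll ease off slightly and check the final state.

{"method": "servo_tool", "body": {
  "motion": [
    [0,[0,0,-0.1],0],
    [0,[0,0,0],0],
    [0,[0,0,0],0],
    [0,[0,0,0],0]
  ]
}}

```text
time: 18.9
ee_pos: [0.5111, -0.1591, 0.0972]
ee_rot: [1.0, -0.0, 0.001, -0.0]
wrist_force: [-0.9, 1.4, 17.2]
width: 0.0127
grip_force: 60.2
```

```bash
python3 - <<'E'
from h import *
to(.511,-.1593,.0976,-90)
t=snapshot('top')[:,:,::-1]; s=snapshot('scene')[:,:,::-1]
o=np.zeros((450,800,3),np.uint8)
o[:450,:420]=cv2.resize(t[180:330,300:440],None,fx=3,fy=3); o[:450,425:800]=cv2.resize(s[120:270,165:290],None,fx=3,fy=3)
cv2.imwrite('pics/f.png',o)
E
```

```text
t 18.9 pos [ 0.5111 -0.1591  0.0972] yaw -90.03 tilt [0.0017 0.0003] F [-0.86  1.39 17.24] w 0.0127 g 60.2 j7 -0.55
shift cm [-0.01  0.02 -0.04] spin -0.0
```

View pics/f.png

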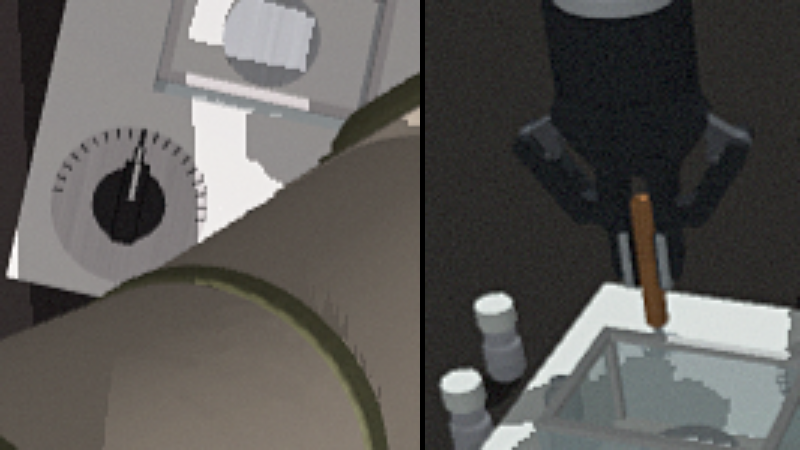

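The knob pointer is on the long mark at (143,133), the probe is down in the hole with the shank hidden at about (655,325), and both vials at (495,330) and (462,400) are standing. I'll hand it in.

```bash
python3 -c "from cell import *; print(sign_off())"
```

```text
the job is handed in; nothing more can be done
None
```

The job is handed in: the knob reads zero, the gripped probe holds the button on its hard stop at about 17 N, the brush and spatula were left in the stand, and both vials are still standing.

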